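Slide the draining board out over the bin and hold it

TASK

Slide the draining board outward along its riser, away from its handle end and out over the teal bin, until its far end is in line with the pointer blade beside it. That far out the board tips by itself, so keep it flat on the riser and straight along it, never lifting or tipping it on the way, and finish while still holding it there level with the gripper so that wet slides can be laid on the overhang to drip. The board must not lean on the bin or the pointer; leave everything else standing where it is.

Things in the scene. Friction and masses are not known exactly. Their poses are not given: they have to be found in the camera images.
- board: loose white board, 90 (x) x 260 (y) x 10 mm, 0.4 to 0.6 kg, flat on the riser, up to 0.06 rad askew; origin at the centre of its underside, z up, +y to its far (outer) end; a handle block stands near its inner end. It balances 4 mm from its middle towards the handle, so it tips once over 134 mm overhangs the riser's outer edge; the pointer asks for 155 to 190 mm
- board_grip (a point): middle of the board's handle block, an upright block 56 mm (board x) x 16 mm (board y) whose top is 44 mm above the board's underside (34 mm above the board's upper face); this point lies 30 mm above the underside, 105 mm from the board's middle towards the inner end. Can be pinched from above across the 16 mm
- board_end (a point): middle of the upper edge of the board's far end face, 130 mm from the board's middle; this edge has to come in line with the pointer
- riser: fixed grey sheet-metal riser that the board slides on, top 140 (x) x 220 (y) mm, flat without rims, 125 mm high; origin at the centre of its foot on the worktop; +y is the outward direction of sliding, its outer edge is at y = +110 mm
- pointer: fixed steel post on a round 52 mm foot, 158 mm high, standing beyond the board's side; origin at the centre of its foot; axes parallel to the riser's
- pointer_tip (a point): tip of the post's thin blade (4 mm wide, at 131 to 139 mm height) that points along the riser's -x towards the board's path, about 20 mm short of the board's side; the board's far end edge shall lie at the blade's place along the riser's y. Axes parallel to the riser's
- bin: fixed open teal bin, 166 (x) x 206 (y) x 102 mm high, under the overhang just beyond the riser's outer edge; origin at the centre of its underside
- specimen_cup: bystander: loose specimen cup, 60 mm wide, 68 mm high, standing behind the riser; origin at the centre of its underside
- reagent: bystander: loose brown reagent bottle, 34 mm wide, 82 mm high, standing in front of the riser; origin at the centre of its underside
- timer: bystander: loose flat white timer, 64x68x18 mm, lying behind; origin at the centre of its underside
- marker: bystander: loose white marker pen, 135 mm long, lying at the near left; origin at the centre of its underside

How it is judged:
At the end, for the whole second after the job is handed in: Far end within 7 mm of the blade along the riser; board within 30 mm of the riser's middle line and 0.1 rad of its direction, level within 0.035 rad, within 5 mm of the riser's top, still, with the fingers on it and neither bin nor pointer touching it (y of board_end in the frame of pointer_tip between -0.007 and 0.007 m and x of board in the frame of riser between -0.03 and 0.03 m and angle between the y axis of board and the y axis of riser, either way round below 0.1 rad and angle between board's own z axis and vertical below 0.035 rad and z of board in the frame of riser between 0.12 and 0.13 m and contact force between the fingers and board above 0.5 N and contact force between board and bin below 0.3 N and contact force between board and pointer below 0.3 N and linear speed of board below 0.02 m/s); the arm keeps its last pose, push and grip.
It fails at once if the board is tipped by more than 0.12 rad (angle between board's own z axis and vertical above 0.12 rad).
It fails at once if the board is lifted more than 20 mm off the riser (z of board in the frame of riser above 0.145 m).
It fails at once if a loose bystander is moved by more than 20 mm (distance of any of specimen_cup, reagent, timer, marker from where it was at the start of the episode above 0.02 m).
It also fails if it takes over 38 s, if anything falls off the work surface, if the arm or the gripper's body presses on something with over 40 N, if the wrist force passes 120 N, or if a joint passes its speed limit or range.

ROBOT

A 7-joint arm with a two-finger parallel gripper is mounted at the origin on a cart in front of the work surface, level with it; the furniture and walls round the work are solid. World frame = base frame: x ahead of the robot, y to its left, z up, the work surface at z = 0. Lengths are in m, angles in rad, forces in N, time in s.
With the tool pointing down it reaches from about 0.425 to 1.025 m from the base axis. Payload 3.6 kg.
Tool frame: the origin (TCP) lies midway between the tips of the shut fingers; the grasp point (between the pads) lies env.hold_point_z behind it (env.hold_point_z is the distance from the TCP to the grasp point, in m); z points along the fingers, y is the line along which they close (so a half turn about z gives the same grasp; the last joint's range is limited). The gripper opens to 85 mm and grips with 20 to 120 N. Pads are 22 mm wide; open, the fingers measure 114 mm over their backs; the gripper's body (76 mm by 85 mm) begins 54 mm behind the grasp point. The pads swing forward as they close: fully open they stand 13 mm farther back than shut.
Start: joints at [1.073, 0.591, 0.048, 1.609, -0.033, 0.943, -0.034], TCP at [0.286, -0.666, 0.231] pointing down, gripper open.
Joint ranges: [-2.69, 2.69], [-0.47, 2.24], [-1.27, 1.36], [0.19, 2.51], [-1.53, 4.68], [0.08, 2.07], [-3.09, 3.09]. Speed limits (rad/s): [2.57, 2.57, 3.14, 3.14, 3.14, 3.14, 3.14].

INTERFACE

Orientations are given as a unit quaternion [x, y, z, w].
In Python, from plant import env, cams, readout gives the robot as it stands (env), with the cameras (cams) and the readings (readout). Calls block until the motion is done:
- env.move_to(position, orientation): joint-space move of the TCP to a pose.
- env.move_l(position, rot=None, max_speed=0.15): straight line of the TCP; rot=None keeps the orientation; max_speed is the mean speed in m/s.
- env.movej(angles): joint-space move.
- env.grip(opening): finger opening in m; the grip force is fixed at half the most; returns when the fingers have stopped.
- env.pause(seconds).
- env.inverse_kinematics(position, orientation): joint angles nearest the present ones, or None.
- readout.observe(): the state.
- cams.snapshot(name): name is "scene" or "top" or "wrist"; returns the picture (384x512x3 uint8, red, green, blue); there is no depth.
- cams.get_calibration(name): a dict with "K" (3x3 intrinsics, pixels), "camera_from_world" (4x4, takes a point from world to camera coordinates); the wrist camera has in their place "tool_from_camera" (4x4, takes a point from camera to tool coordinates, whose origin is the TCP and whose axes are the flange's). Camera axes: x right, y up, looking along -z (the intrinsics and any distortion apply to the point x, -y, -z); pixel columns grow to the right and rows downward; lengths in m; the calibration is good to about 2 mm. The wrist camera is an equidistant fisheye: a pixel r from the principal point sees the ray r / f radians off the axis. A picture is of the moment at which its call begins: read the wrist's pose just before it. get_calibration takes no time and is no camera call.
A pose or a line that the arm cannot do raises env.Unreachable and nothing moves.
- env.job_done(): hands the job in; it is judged then, once.
The state is a dict: "t": time; "joint_positions": joint angles; "qvel": joint speeds; "joint_efforts": joint torques, N m; "position": TCP position; "tool_rot": TCP orientation; "wrist_force": force on the tool from outside, world axes, zero at the start; "moment": the same for the moment, N m; "width": finger opening in m; "grip_force": force on a finger pad.
Only numpy, scipy, OpenCV 4.12 (cv2) and the standard library are available. Lean on these libraries where they do the work, as an engineer would, in place of code of your own. Each camera call takes 0.05 s, during which the arm holds its last target. There are 200 camera calls.

## Working session

There is one attempt and no reset: what is moved stays moved. The work goes in short steps, each a Python script; the robot and the scene stay as the last script left them, time stands still between calls to the robot, and variables do not carry over. Pictures are saved under pics/ and viewed, at most 10 in all, crops included, and the job is handed in when it is done.

```bash
ls; mkdir -p pics
python3 - <<'E'
from plant import env, cams, readout
import cv2,numpy as np
np.set_printoptions(precision=4,suppress=True)
o=readout.observe();print(o['t'],o['position'],o['tool_rot'],o['width'],env.hold_point_z)
for n in ["scene","top","wrist"]:
    cv2.imwrite(f"pics/{n}0.png",cams.snapshot(n)[:,:,::-1]); c=cams.get_calibration(n)
    for k in c: print(n,k,c[k])
E
```

```text
pics
plant.py
0.0 [ 0.2852 -0.6656  0.2301] [ 0.9796  0.2011 -0.0003 -0.0011] 0.08551383583026662 0.0187
scene K [[429.1545   0.     256.5068]
 [  0.     429.1545 190.0281]
 [  0.       0.       1.    ]]
scene camera_from_world [[-0.8931 -0.4498  0.0032  0.4772]
 [ 0.2574 -0.5053  0.8237 -0.2256]
 [-0.3688  0.7365  0.5671 -1.1079]
 [ 0.      0.      0.      1.    ]]
top K [[375.4196   0.     258.5831]
 [  0.     375.4196 189.353 ]
 [  0.       0.       1.    ]]
top camera_from_world [[ 0.0105 -0.9998  0.0141  0.0082]
 [ 0.9817  0.013   0.1901 -0.533 ]
 [-0.1903  0.0118  0.9817 -1.1438]
 [ 0.      0.      0.      1.    ]]
wrist K [[297.3186   0.     255.3355]
 [  0.     297.3186 194.9956]
 [  0.       0.       1.    ]]
wrist tool_from_camera [[-0.0011  0.9616  0.2744  0.07  ]
 [ 1.      0.001   0.0005  0.0006]
 [ 0.0002  0.2744 -0.9616 -0.1428]
 [ 0.      0.      0.      1.    ]]
```

View pics/top0.png

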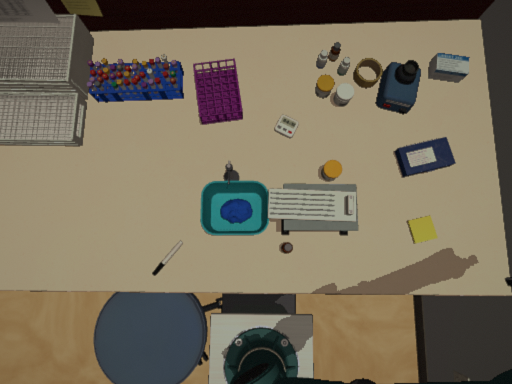

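View pics/scene0.png

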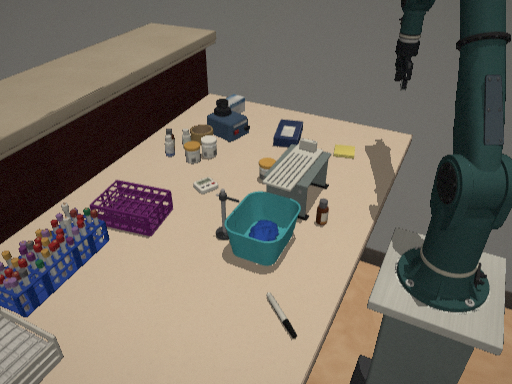

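The top view shows the board on the riser at columns 268–357, row ~205, with the handle at about (350,204). The bin is at (235,208) and the pointer foot at (231,173), with its blade beyond. The cup is at (332,169) and the bottle at (287,247). Outward is left in the image (+y world). Next I'll take closer views with the wrist camera.

```bash
cat > h.py <<'E'
from plant import env, cams, readout
import cv2,numpy as np,json
from scipy.spatial.transform import Rotation as R
np.set_printoptions(precision=4,suppress=True)
def ray(name,px,pose=None):
    """origin, direction in world of a pixel; pose=(pos,quat) for the wrist"""
    c=cams.get_calibration(name);K=c['K']
    v=np.array([(px[0]-K[0][2])/K[0][0],(px[1]-K[1][2])/K[1][1]])
    if name=='wrist':
        th=np.linalg.norm(v); s=np.sin(th)/max(th,1e-9)
        d=np.array([v[0]*s,-v[1]*s,-np.cos(th)]); M=np.array(c['tool_from_camera'])
        T=np.eye(4);T[:3,:3]=R.from_quat(pose[1]).as_matrix();T[:3,3]=pose[0];M=T@M
    else:
        d=np.array([v[0],-v[1],-1]);M=np.linalg.inv(c['camera_from_world'])
    d=M[:3,:3]@d
    return M[:3,3],d/np.linalg.norm(d)
def plane(name,px,z,pose=None):
    o,d=ray(name,px,pose);return o+d*(z-o[2])/d[2]
def tri(rays):
    A=sum(np.eye(3)-np.outer(d,d) for o,d in rays);b=sum((np.eye(3)-np.outer(d,d))@o for o,d in rays)
    return np.linalg.solve(A,b)
def snap(tag):
    o=readout.observe();p=(list(map(float,o['position'])),list(map(float,o['tool_rot'])))
    cv2.imwrite(f'pics/{tag}.png',cams.snapshot('wrist')[:,:,::-1]);json.dump(p,open(f'pics/{tag}.json','w'));return p
E
python3 - <<'E'
from h import *
for n,p,z in [('handle',(350,204),.165),('far',(268,204),.135),('post',(229,163),.15),('bin',(235,208),.1),('cup',(332,169),.06)]: print(n,plane('top',p,z))
q=[1,0,0,0]
for i,(x,y) in enumerate([(0.47,-0.15),(0.47,0.0)]):
    try:
        env.move_to([x,y,0.36],q); snap(f'w{i}'); o=readout.observe();print(o['t'],o['position'],o['tool_rot'])
    except env.Unreachable as e: print('unreach',e)
a=[cv2.imread(f'pics/w{i}.png') for i in range(2)]
cv2.imwrite('pics/both.png',cv2.resize(np.vstack(a),(400,600)))
E
```

```text
handle [ 0.4716 -0.2462  0.165 ]
far [ 0.4732 -0.0125  0.135 ]
post [0.5918 0.1039 0.15  ]
bin [0.4652 0.0857 0.1   ]
cup [ 0.6007 -0.2197  0.06  ]
2.225 [ 0.47   -0.151   0.3598] [ 1.     -0.0009 -0.0001  0.0001]
2.925 [ 0.4702 -0.0013  0.3599] [ 1.     -0.0009 -0.0001  0.0003]
```

View pics/w0.png

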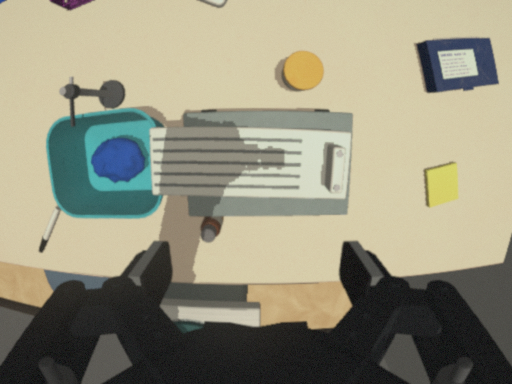

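View pics/w1.png

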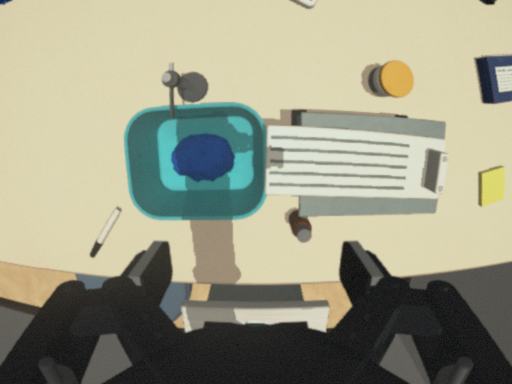

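Wrist view w0 shows the handle at about (338,170), the board's far edge at column ~152, the riser's top from (184,112) to (350,214), and the blade tip near (73,124). In w1 the blade tip is near (172,117) and the handle near (436,171). I'll enlarge the key areas.

Run:
```python
import cv2,numpy as np
a,b=[cv2.imread(f'pics/w{i}.png') for i in (0,1)]
c=lambda i,x,y:cv2.resize(i[y:y+75,x:x+100],(400,300),interpolation=cv2.INTER_CUBIC)
cv2.imwrite('pics/crops.png',np.vstack([np.hstack([c(a,290,130),c(b,390,135)]),np.hstack([c(a,25,70),c(b,125,55)])]))
```

```text
(no output)
```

View pics/crops.png

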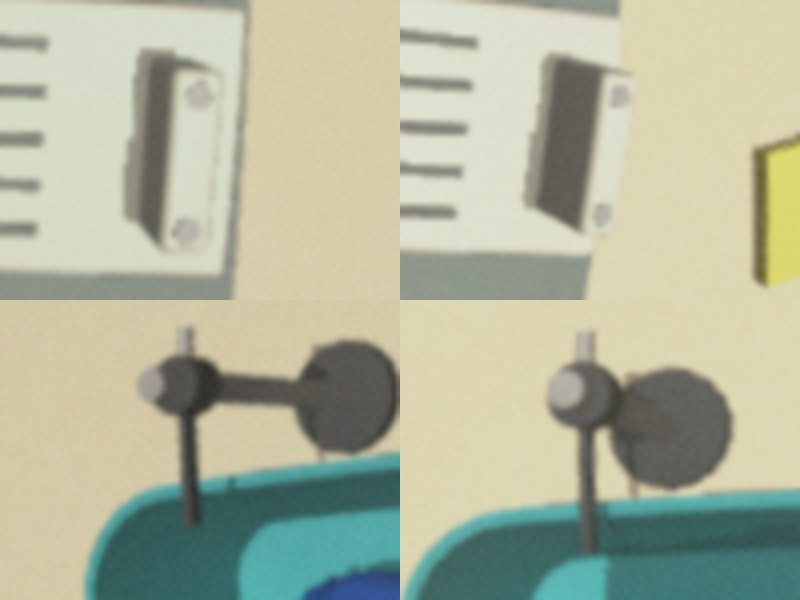

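```bash
cat > m.py <<'E'
from h import *
P=[json.load(open(f'pics/w{i}.json')) for i in (0,1)]
I=[cv2.GaussianBlur(cv2.imread(f'pics/w{i}.png'),(3,3),0).astype(float) for i in (0,1)]
T=lambda a,b:tri([ray('wrist',a,P[0]),ray('wrist',b,P[1])])
f=lambda c,x,y:(x+c[0]/4-.4,y+c[1]/4-.4)
s1=T(f((200,95),290,130),f((220,96),390,135));s2=T(f((186,230),290,130),f((202,214),390,135))
print('screws',s1,s2,'yaw',np.arctan2(-(s1-s2)[0],(s1-s2)[1])+np.pi/2)
print('handle top',T(f((191.5,160),290,130),f((207.5,153),390,135)))
print('blade tip',T(f((193,224),25,70),f((190,254),125,55)))
def edge(i,chan,fixed,lo,hi,axis,z):
    pts=[]
    for r in fixed:
        g=chan(I[i]); l=g[r,lo:hi] if axis==0 else g[lo:hi,r]
        d=np.abs(np.gradient(l));k=int(d.argmax());k=min(max(k,1),len(d)-2)
        a,b,c=d[k-1:k+2];k+=.5*(a-c)/(a-2*b+c)
        pts.append(plane('wrist',(lo+k,r) if axis==0 else (r,lo+k),z,P[i])[:2])
    pts=np.array(pts,np.float32);vx,vy,x,y=cv2.fitLine(pts,cv2.DIST_HUBER,0,.001,.001).ravel()
    return np.array([x,y]),np.array([vx,vy])
red=lambda a:a[:,:,2]; rb=lambda a:a[:,:,2]-a[:,:,0]
for i,lo,hi in [(0,140,165),(1,255,278)]: print('far edge',i,*edge(i,red,range(138,188,3),lo,hi,0,.135))
for i,(lo,hi),(a,b) in [(0,(342,362),(105,115)),(1,(428,455),(108,125))]:
    print('riser inner',i,*edge(i,rb,range(200,212,2),lo,hi,0,.125),edge(i,rb,range(118,126,2),lo,hi,0,.125)[0])
    print('riser front',i,*edge(i,rb,range(235+i*85,340+i*90,5),206,222,1,.125))
    print('board side z.135',i,*edge(i,red,range(220+i*90,325+i*90,5),(185,183)[i],(206,206)[i],1,.135))
E
python3 m.py
```

```text
screws [ 0.4946 -0.2493  0.1683] [ 0.4546 -0.247   0.1696] yaw -0.05668693877735276
handle top [ 0.4749 -0.2484  0.1661]
blade tip [0.5364 0.1035 0.1356]
far edge 0 [ 0.4874 -0.0142] [ 0.9997 -0.0264]
far edge 1 [ 0.4782 -0.0132] [ 0.9997 -0.0255]
riser inner 0 [ 0.4177 -0.2782] [ 1.     -0.0064] [ 0.5322 -0.2775]
riser front 0 [ 0.4038 -0.1849] [ 0.0084 -1.    ]
board side z.135 0 [ 0.4412 -0.1698] [0.0858 0.9963]
riser inner 1 [ 0.4163 -0.2774] [1.     0.0052] [0. 0.]
riser front 1 [ 0.4038 -0.1698] [ 0.0055 -1.    ]
board side z.135 1 [ 0.4484 -0.1211] [0.0729 0.9973]m.py:15: RuntimeWarning: divide by zero encountered in scalar divide
  a,b,c=d[k-1:k+2];k+=.5*(a-c)/(a-2*b+c)
h.py:10: RuntimeWarning: invalid value encountered in sin
  th=np.linalg.norm(v); s=np.sin(th)/max(th,1e-9)
h.py:11: RuntimeWarning: invalid value encountered in cos
  d=np.array([v[0]*s,-v[1]*s,-np.cos(th)]); M=np.array(c['tool_from_camera'])
```

```bash
cat >> h.py <<'E'
def q(yaw): return (R.from_euler('z',yaw)*R.from_quat([1,0,0,0])).as_quat()
def rep(t): o=readout.observe();print(t,o['t'],o['position'],o['wrist_force'],o['moment'],o['width'],o['grip_force'])
E
python3 - <<'E'
from h import *
env.move_to([.475,-.2485,.25],q(-.045)); rep('above')
env.move_l([.475,-.2485,.142],max_speed=.08); rep('down')
env.grip(0.005); env.pause(.3); rep('grip')
snap('g0')
E
```

```text
above 3.9833 [ 0.4758 -0.2474  0.2504] [ 0.0728  0.671  -0.5698] [-0.0423  0.0133 -0.0075] 0.08543460071669697 0.0
down 5.4833 [ 0.4754 -0.2487  0.1425] [0.8194 0.4332 0.3417] [0.0161 0.0262 0.0061] 0.08539149278192336 0.0
grip 6.425 [ 0.4748 -0.2483  0.1422] [-1.9182  1.0201  5.8405] [0.2364 0.3418 0.3209] 0.015054011742600758 59.47133481502533
```

View pics/g0.png

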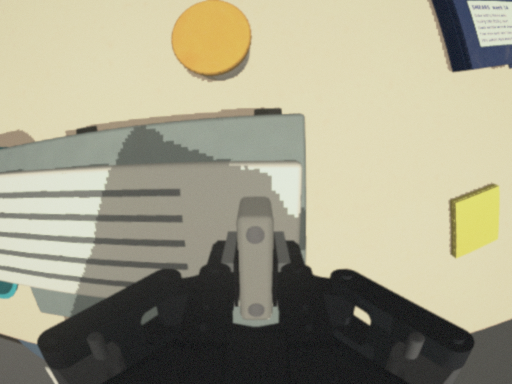

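The handle is held squarely between the pads at (255,258). Now I'll slide most of the way, straightening the board as it goes.

Run:
```python
from h import *
env.move_l([.4745,-.22,.1415],rot=q(0.0),max_speed=.04); rep('a')
env.move_l([.474,-.17,.1415],rot=q(0.003),max_speed=.05); rep('b')
env.move_l([.474,-.138,.1413],rot=q(0.003),max_speed=.04); env.pause(.3); rep('c')
snap('c0'); cv2.imwrite('pics/topc.png',cams.snapshot('top')[:,:,::-1]);cv2.imwrite('pics/scenec.png',cams.snapshot('scene')[:,:,::-1])
a=cv2.imread('pics/c0.png');t=cv2.imread('pics/topc.png')[140:260,180:380];s=cv2.imread('pics/scenec.png')[130:280,180:380]
out=np.zeros((600,800,3),np.uint8);out[:300,:400]=cv2.resize(a,(400,300));out[:240,400:]=cv2.resize(t,(400,240),interpolation=2);out[300:,:400]=cv2.resize(s,(400,300),interpolation=2)
out[300:,400:]=cv2.resize(cv2.imread('pics/scenec.png')[175:250,205:305],(400,300),interpolation=2)
cv2.imwrite('pics/cc.png',out)
```

```text
a 7.3417 [ 0.4763 -0.2219  0.1422] [ 2.1784 -5.7103  4.6656] [-0.827  -0.1066 -0.023 ] 0.015295092289315783 59.10862863063812
b 8.4917 [ 0.475  -0.172   0.1422] [-0.7095 -5.3309  5.7025] [-0.9693  0.0452  0.1319] 0.015171224984124763 59.42241311073303
c 9.7417 [ 0.4752 -0.1407  0.1423] [ 0.8675 -6.862   8.0776] [-1.244   0.1125  0.0712] 0.015124826703480677 59.663822650909424
```

View pics/cc.png

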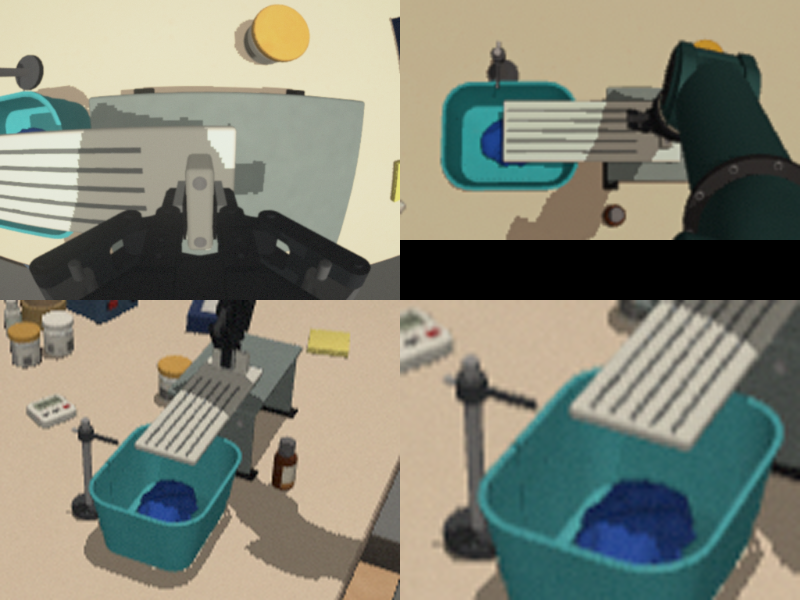

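The slide looks straight and level. In the enlarged scene crop the far-edge corners are at (571,412) and (690,447), and the blade tip is at (536,405). In the top crop the far end is at column ~503 and the blade at ~497. I'll turn these into positions.

Run:
```python
from h import *
f=lambda u,v:(205+(u-400)/4-.4,175+(v-300)/4-.4)
for n,p in [('cornerL',(571,412)),('cornerR',(690,447)),('blade',(536,405))]: print('scene',n,plane('scene',f(*p),.135))
g=lambda u,v:(180+(u-400)/2-.25,140+v/2-.25)
for n,p in [('far',(503,102)),('far',(503,161)),('blade',(498,87)),('bladebase',(498,60))]: print('top',n,plane('top',g(*p),.135))
# subpixel: top columns profile
t=cv2.imread('pics/topc.png').astype(float)
r=t[194:218,:,2]; 
E=[]
for l in r:
    d=np.gradient(l[222:240]);k=d.argmax();w=np.clip(d[k-1:k+2],0,None);E.append(222+k-1+(w*np.arange(3)).sum()/w.sum())
print('far col',np.median(E)); c=np.median(E);print(plane('top',(c,206),.135))
for row in range(176,186):
    l=t[row,220:238].sum(1);b=np.median(l)-l;b[b<40]=0;print(row,(b*np.arange(220,238)).sum()/max(b.sum(),1),b.max())
```

```text
scene cornerL [0.5115 0.1005 0.135 ]
scene cornerR [0.4247 0.0995 0.135 ]
scene blade [0.5361 0.1042 0.135 ]
top far [0.5114 0.0961 0.135 ]
top far [0.4241 0.094  0.135 ]
top blade [0.5339 0.1041 0.135 ]
top bladebase [0.575  0.1051 0.135 ]
far col 231.25216138328528
[0.466 0.095 0.135]
176 225.95852534562212 77.0
177 225.95316159250586 74.5
178 225.97150997150996 73.5
179 227.25757575757575 57.5
180 228.62396694214877 75.5
181 228.62662337662337 96.5
182 229.0 56.5
183 0.0 0.0
184 0.0 0.0
185 0.0 0.0
```

Run:
```python
from h import *
env.move_l([.474,-.130,.1413],rot=q(0.003),max_speed=.03); env.pause(.4); rep('d')
t=cams.snapshot('top');s=cams.snapshot('scene')
cv2.imwrite('pics/topd.png',t[:,:,::-1]);cv2.imwrite('pics/scened.png',s[:,:,::-1])
r=t[194:218,:,0].astype(float);E=[]
for l in r:
    d=np.gradient(l[220:240]);k=d.argmax();w=np.clip(d[k-1:k+2],0,None);E.append(220+k-1+(w*np.arange(3)).sum()/w.sum())
c=np.median(E);print('far',c,plane('top',(c,206),.135))
c1=cv2.resize(s[180:230,215:295,::-1],(800,500),interpolation=2)
cv2.imwrite('pics/dd.png',c1)
```

```text
d 10.7083 [ 0.4753 -0.1326  0.1423] [-0.1543 -6.8594  8.5929] [-1.2888  0.1518  0.0117] 0.015114611196536355 59.73187208175659
far 228.30064261720463 [0.4658 0.1037 0.135 ]
```

View pics/dd.png

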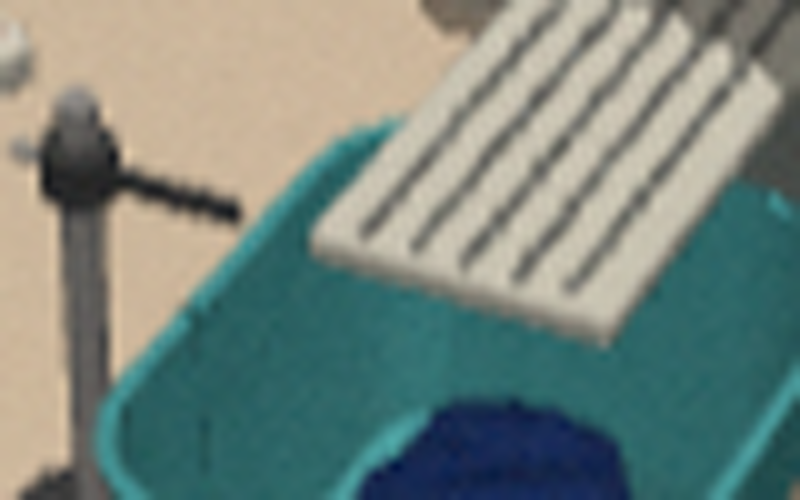

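Run:
```python
from h import *
f=lambda u,v:(215+u/10-.45,180+v/10-.45)
for n,p in [('L',(312,240)),('R',(605,330)),('blade tip',(240,213)),('blade base',(120,178))]: print(n,plane('scene',f(*p),.135))
print('lower L',plane('scene',f(314,262),.125),'lower R',plane('scene',f(607,345),.125))
```

```text
L [0.5133 0.1063 0.135 ]
R [0.4273 0.1066 0.135 ]
blade tip [0.5362 0.1042 0.135 ]
blade base [0.573  0.1048 0.135 ]
lower L [0.5146 0.1029 0.125 ] lower R [0.4294 0.1002 0.125 ]
```

The far end is within about 2 mm of the blade in every view. The board is level and gripped with 60 N, so I'm handing it in.

```bash
python3 -c "
from h import *
rep('end');print(env.job_done())"
```

```text
end 10.8083 [ 0.4752 -0.1326  0.1423] [ 0.803  -6.7861  8.2462] [-1.2384  0.1184  0.0709] 0.014896438433851758 59.73200976848602
the job is handed in; nothing more can be done
None
```

I slid the board straight out and am holding it level, with its far end within about 2 mm of the pointer blade by my measurements; I handed the job in at 10.8 s, and no verdict came back.

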